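# Stop the belt linisher and hold its sprung guard open at 50 degrees

### The job

While the clear guard of the blue belt linisher is still shut, press the red stop button fully down and let it come back up, without pressing the green start button. Then lift the guard by its black bar to 50 degrees open (within 5 degrees) and hold it still there so that a colleague can check the belt: finish while still holding the bar, because the guard springs shut if let go. Leave the tin, the steel bracket and the brush where they are.

Things in the scene. Friction and masses are not known exactly. Their poses are not given: they have to be found in the camera images.
- machine: Blue bench belt linisher, fixed. Origin: centre of its foot, on the bench. Its x axis points to its back (away from the robot at yaw 0), y to its left, z up. Body x -75 to +115 mm, 250 mm in y, cheeks 130 mm high; foot x -100 to +140, 18 mm high; motor behind. On its left side at the hinge an aluminium disc of radius 75 mm bears a red radial stripe: a guard lying along it is 50 degrees open.
- hinge (a point): The middle of the guard's hinge line, 100 mm behind the machine's origin (its +x) and 140 mm above the bench; the hinge line runs along the machine's y axis.
- guard (a joint): Guard's opening angle, rad: 0 shut (level), grows as its front rises, stop at 1.4; 50 degrees = 0.873. A clear plate with yellow edges, 170 mm in x, 214 in y, its front skirt reaching 33 mm down; about 0.5 kg. Spring and weight always push it shut: about 4 N up at the bar starts to lift it, 3 to 6 N hold it at 50 degrees.
- guard_bar: Black round bar to lift the guard by, 12 mm thick, 114 mm long along the machine's y, free to turn on its own axis like a sleeve; origin at its middle, 225 mm from the hinge line. Shut: 140 mm above the bench, 125 mm in front (-x) of the machine's origin. Yellow arms at its two ends join it to the guard's front edge; 49 mm clear behind it. Its y axis is the machine's.
- stop_top (a point): Centre of the top face of the red push button (40 mm diameter) on a grey box 70 x 70 x 60 mm with a yellow top, fixed to the bench; the top of the button is about 84 mm above the bench.
- stop (a joint): How far the red button is pressed, in m: 0 released, 0.008 fully down; a spring needs about 5 N for fully down.
- start_top (a point): Centre of the top face of the green start button, on a box of the same size with a white top. Not to be pressed.
- start (a joint): How far the green button is pressed, in m: 0 released, 0.008 fully down.
- paste_tin: Closed round tin with a green band, 64 mm diameter, 60 mm high, loose; origin at the centre of its underside. Leave alone.
- bracket: Steel angle bracket 60 x 40 mm, 62 mm high, loose; origin at the centre of its underside. Leave alone.
- brush: Hand brush 170 mm long and under 30 mm high, lying loose on the bench in front of the machine, below the bar; origin under its middle. Leave alone.
There are look-alikes about, which are no part of the job. Leave any pink look-alike of the part that bears stop_top alone.

How it is judged:
On the way, in this order (a step that is already met when the one before it is completed fails the run):
1. the red stop button is fully down while the guard is shut (value of joint stop above 0.0068 m and value of joint guard below 0.06 rad), for 0.1 s.
2. the red button is back up and the guard is held by its bar at 50 degrees (value of joint stop below 0.003 m and value of joint guard between 0.785 and 0.96 rad and contact force between the fingers and guard_bar above 1 N), for 0.2 s.
At the end, for the whole second after the job is handed in: The guard stands still (under 0.08 rad/s) between 45 and 55 degrees open, the fingers bear on its black bar with more than 1 N, both buttons are up, and the tin, bracket and brush are within 30 mm of where they were (all of step 2 and velocity of joint guard between -0.08 and 0.08 rad/s and value of joint start below 0.003 m and distance of each of paste_tin, bracket, brush from where it was at the start of the episode below 0.03 m); the arm keeps its last pose, push and grip.
It fails at once if the green start button is pressed (more than 4 mm) (value of joint start above 0.004 m).
It fails at once if the tin, the bracket or the brush is moved more than 30 mm (distance of any of paste_tin, bracket, brush from where it was at the start of the episode above 0.03 m).
It also fails if it takes over 48 s, if anything falls off the work surface, if the arm or the gripper's body presses on something with over 40 N, if the wrist force passes 120 N, or if a joint passes its speed limit or range.

### The arm

A 6-joint arm with a two-finger parallel gripper is mounted at the origin on the work surface. World frame = base frame: x ahead of the robot, y to its left, z up, the work surface at z = 0. Lengths are in m, angles in rad, forces in N, time in s.
With the tool pointing down it reaches from about 0.35 to 0.85 m from the base axis. Payload 8.1 kg.
Tool frame: the origin (TCP) lies midway between the tips of the shut fingers; the grasp point (between the pads) lies 19 mm behind it; z points along the fingers, y is the direction in which the jaws open and shut (so a half turn about z gives the same grasp; the last joint's range is limited). The gripper opens to 93 mm and grips with 3 to 60 N. Pads are 15 mm wide; open, the fingers measure 128 mm over their backs; the gripper's body (75 mm by 188 mm) begins 65 mm behind the grasp point.
Start: joints at [1.136, 0.13, 1.488, -0, 1.523, -0.085], TCP at [0.206, 0.564, 0.219] pointing down, gripper open.
Joint ranges: [-2.96, 2.96], [-0.89, 2.26], [0.02, 2.5], [-1.34, 4.48], [0, 2.73], [-2.66, 2.66]. Speed limits (rad/s): [2.39, 2.39, 2.79, 3.14, 3.14, 3.14].

### API

Orientations are given as [roll, pitch, yaw] about the fixed x, y, z axes, in that order (R = Rz(yaw) Ry(pitch) Rx(roll)).
In Python, from station import read_state, grab_frame, camera_params, close_job, search_frame, silhouettes, mark_of gives the robot as it stands.
- The arm moves only by the tool step_arm, never from a script. Its argument "plan" is a list of rows, each a list of 5 numbers: the opening, from 0 (shut) to 1 (fully open), then the shift along the world's x, y, z in mm, then the turn about the world's z in rad. In form: [[claw, dx, dy, dz, spin], ...]. A call has 1 to 10 rows; each row is the pose to reach, as a shift and turn from the pose commanded when the call began; what a row does not reach only later rows make up. A row lasts 1/8 s, in which the tool goes at most 62.5 mm and 10.7 degrees, less where a joint would pass 70% of its speed; a pose out of reach is approached as far as the arm can. A call with a gripper value outside its range is refused whole. The fingers move at their own pace and stop on an object; the grip force is fixed at half the most. Time passes only in rows, so rows that repeat a pose let the fingers close. It gives the time, the measured TCP pose, the force and the opening at its end, in the units of the state.
- read_state(): the state, without advancing time (a new reading comes with each control period).
- grab_frame(name): name is "scene" or "side" or "wrist"; returns (picture, depth): 400x640x3 uint8, blue, green, red; 400x640 float32, m along the optical axis (not along the pixel's ray), 0 where there is no reading.
- camera_params(name): a dict with "intrinsics" (3x3 intrinsics, pixels), "extrinsics" (4x4, takes a point from world to camera coordinates). Camera axes: x right, y down, z forward; pixel columns grow to the right and rows downward; lengths in m; the calibration is good to about 2 mm. A picture is of the moment at which its call begins: read the wrist's pose just before it. camera_params takes no time and is no camera call; for the wrist camera it gives the pose at the moment of the call.
- close_job(): hands the job in, once; it reports no verdict.
Trained networks look in the newest picture that a camera, given by its name, has taken for a name from the list of things; names that differ only in an ending like _2 or _b are one class to them, and where a whole thing is asked for, a point or a joint stands for the part that bears it (a point fixed in the world has none). Each returns a list of dicts, best first, with "p" (0 to 1); they miss things now and then, are a little off and sometimes report something else, mostly with a low value. They report only what shows in the picture. A call takes as long as a camera call. They do not tell look-alikes from the thing itself.
- search_frame(camera, thing): "location" ([x, y, z] in m, in world coordinates, good to about 4 mm: the middle of the surface that is visible of it).
- silhouettes(camera, thing): "region" (400x640 bool, what is visible of it).
- mark_of(camera, thing): "location" ([x, y, z] in m, in world coordinates, good to about 4 mm: a listed point, or the origin of a listed thing).
The state is a dict: "time_s": time; "joints": joint angles; "joint_vel": joint speeds; "joint_torque": joint torques, N m; "tool_pos": TCP position; "tcp_rot": TCP orientation; "ft_force": force on the tool from outside, world axes, zero at the start; "ft_torque": the same for the moment, N m; "width": finger opening in m.
Only numpy, scipy, OpenCV 4.12 (cv2) and the standard library are available. Lean on these libraries where they do the work, as an engineer would, in place of code of your own. Each camera call takes 0.05 s, during which the arm holds its last target.

## Working session

There is one attempt and no reset: what is moved stays moved. The work goes in short steps, Python scripts to look and compute and a tool call to move; the robot and the scene stay as the last step left them, time stands still between calls to the robot, and variables do not carry over. Pictures are saved under pics/ and viewed, and the job is handed in when it is done.

Besides the shell and the picture viewer there is one more tool, called after "Call:" as name(argument=value, ...), one argument or row to a line, values as JSON. step_arm: Moves the arm, as the interface text tells. Its arguments: {"type":"object","properties":{"plan":{"type":"array","items":{"type":"array","items":{"type":"number"}}}},"required":["plan"]}

```bash
mkdir -p pics; ls
python3 - <<'E'
from station import *
import cv2
s=read_state();print({k:s[k] for k in('time_s','tool_pos','tcp_rot','width','ft_force')})
for c in("scene","side"):
    p,d=grab_frame(c);cv2.imwrite(f"pics/{c}0.png",p)
    for t in("machine","hinge","guard_bar","stop_top","start_top","paste_tin","bracket","brush"):
        print(c,t,[(round(r['p'],2),[round(float(v),3) for v in r['location']]) for r in mark_of(c,t)][:4])
E
```

```text
pics
{'time_s': 0.0, 'tool_pos': array([0.20535798, 0.56317191, 0.21759386]), 'tcp_rot': array([-3.13979430e+00, -1.56998954e-04,  2.79181569e+00]), 'width': 0.09297303074273991, 'ft_force': array([0.25064598, 0.42179375, 0.66647596])}
scene machine [(0.76, [0.662, 0.021, -0.002]), (0.37, [0.463, -0.355, 0.084])]
scene hinge [(0.6, [0.761, 0.02, 0.136])]
scene guard_bar [(0.61, [0.537, 0.024, 0.139])]
scene stop_top [(0.67, [0.606, -0.39, -0.001]), (0.53, [0.461, -0.358, 0.085]), (0.53, [0.475, -0.488, 0.085])]
scene start_top [(0.56, [0.473, 0.371, 0.084])]
scene paste_tin [(0.82, [0.606, -0.392, -0.002]), (0.65, [0.661, 0.02, -0.001])]
scene bracket []
scene brush [(0.73, [0.416, 0.087, 0.002])]
side machine [(0.83, [0.659, 0.018, 0.003])]
side hinge [(0.63, [0.76, 0.014, 0.141])]
side guard_bar [(0.56, [0.533, 0.021, 0.137])]
side stop_top [(0.55, [0.486, -0.488, 0.081])]
side start_top [(0.71, [0.473, 0.365, 0.081])]
side paste_tin [(0.82, [0.61, -0.388, -0.002])]
side bracket [(0.75, [0.633, 0.42, 0.001])]
side brush [(0.79, [0.416, 0.088, 0.003])]
```

View pics/scene0.png

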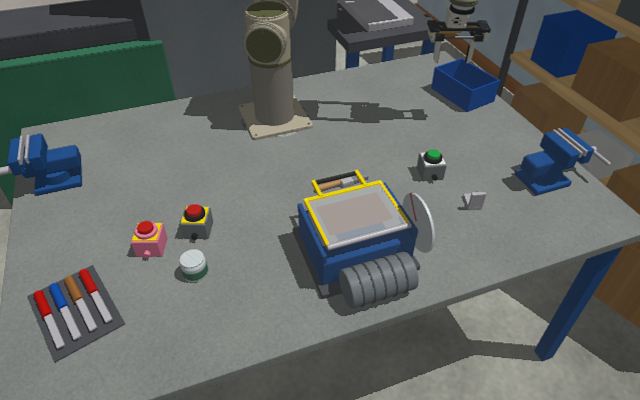

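View pics/side0.png

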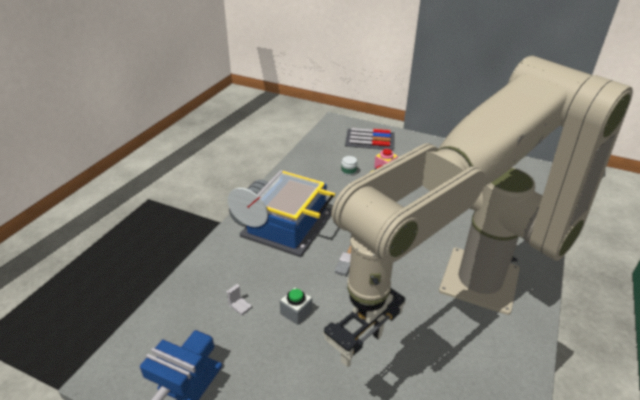

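Run:
```python
from station import *
import cv2,numpy as np
for c in("scene","side"):
    p=cv2.imread(f"pics/{c}0.png");P=camera_params(c);K=P["intrinsics"];T=P["extrinsics"]
    for n,q in dict(stopA=(.461,-.358,.085),stopB=(.475,-.488,.085),start=(.473,.37,.084),bar=(.535,.022,.14),barL=(.535,.079,.14),barR=(.535,-.035,.14),brush=(.416,.087,.002),tin=(.608,-.39,0),br=(.633,.42,0)).items():
        v=K@(T[:3,:3]@np.array(q)+T[:3,3]);print(c,n,(v[:2]/v[2]).round())
```

```text
scene stopA [193. 208.]
scene stopB [143. 224.]
scene start [435. 153.]
scene bar [336. 177.]
scene barL [356. 172.]
scene barR [316. 182.]
scene brush [340. 183.]
scene tin [196. 272.]
scene br [472. 203.]
side stopA [381. 167.]
side stopB [388. 151.]
side start [294. 293.]
side bar [324. 205.]
side barL [317. 214.]
side barR [331. 195.]
side brush [348. 258.]
side tin [348. 172.]
side br [239. 307.]
```

Two candidates for the stop button appear in the scene view: a grey box with a yellow top at (196,218), and a pink box at (148,235). The grey and yellow one fits the description. I'll confirm it in a crop and measure both buttons and the bar.

```bash
cat > h.py <<'E'
from station import *
import cv2,numpy as np
def cloud(c,d):
    P=camera_params(c);K=P["intrinsics"];T=P["extrinsics"]
    v,u=np.mgrid[0:400,0:640]
    X=np.stack([(u-K[0,2])/K[0,0]*d,(v-K[1,2])/K[1,1]*d,d],-1)
    return (X-T[:3,3])@T[:3,:3]
E
python3 - <<'E'
from h import *
p,d=grab_frame("scene");W=cloud("scene",d)
cv2.imwrite("pics/crop1.png",cv2.resize(p[180:290,110:240],None,fx=5,fy=5,interpolation=cv2.INTER_CUBIC))
cv2.imwrite("pics/crop2.png",cv2.resize(p[150:300,280:440],None,fx=4.5,fy=4,interpolation=cv2.INTER_CUBIC))
b=p.astype(int);red=(b[...,2]>120)&(b[...,1]<60)&(b[...,0]<60)
m=red&(d>0)&(abs(W[...,0]-.46)<.05)&(abs(W[...,1]+.358)<.05)&(W[...,2]>.079)
q=W[m];print(len(q),q.mean(0),q.min(0),q.max(0))
# bar: dark pts near z .14
m=(b.max(2)<60)&(d>0)&(abs(W[...,0]-.535)<.04)&(abs(W[...,1]-.022)<.09)&(abs(W[...,2]-.14)<.02)
q=W[m];print(len(q),q.mean(0),q.min(0),q.max(0));
if len(q)>3: print(np.polyfit(q[:,1],q[:,0],1))
# yellow edges of the guard
y=(b[...,2]>130)&(b[...,1]>100)&(b[...,0]<70)&(d>0)&(abs(W[...,2]-.14)<.02)&(abs(W[...,1]-.02)<.2)
q=W[y];print(len(q),q.mean(0),cv2.minAreaRect(q[:,:2].astype(np.float32)*1000))
for r in silhouettes("scene","guard_bar")[:2]:
    q=W[r["region"]&(d>0)];q=q[q[:,2]>.12];print(r["p"],len(q),q.mean(0),q.min(0),q.max(0),np.polyfit(q[:,1],q[:,0],1))
E
```

```text
116 [ 0.46604754 -0.35749169  0.08491383] [ 0.44410957 -0.37652329  0.07907354] [ 0.4833334  -0.33958565  0.08971311]
130 [0.53921527 0.0182909  0.14306456] [ 0.5329247  -0.03565475  0.13670582] [0.54458831 0.07613435 0.14985569]
[0.00684289 0.53909011]
595 [0.61752631 0.00167075 0.14521761] ((640.263671875, 17.286544799804688), (216.61990356445312, 225.30784606933594), 89.60054779052734)
0.55 181 [0.53830891 0.01876529 0.14344921] [ 0.53052329 -0.03973807  0.13346846] [0.54458831 0.07625056 0.14985569] [0.00194794 0.53827235]
```

```bash
sleep 1
```

```text
(no output)
```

View pics/crop1.png

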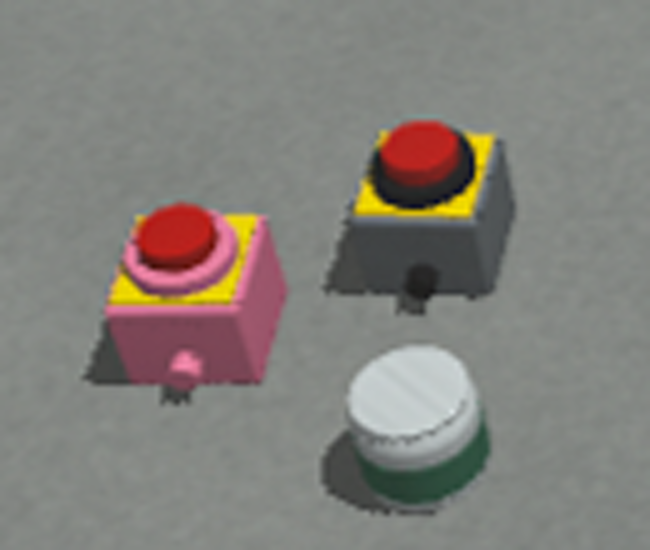

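View pics/crop2.png

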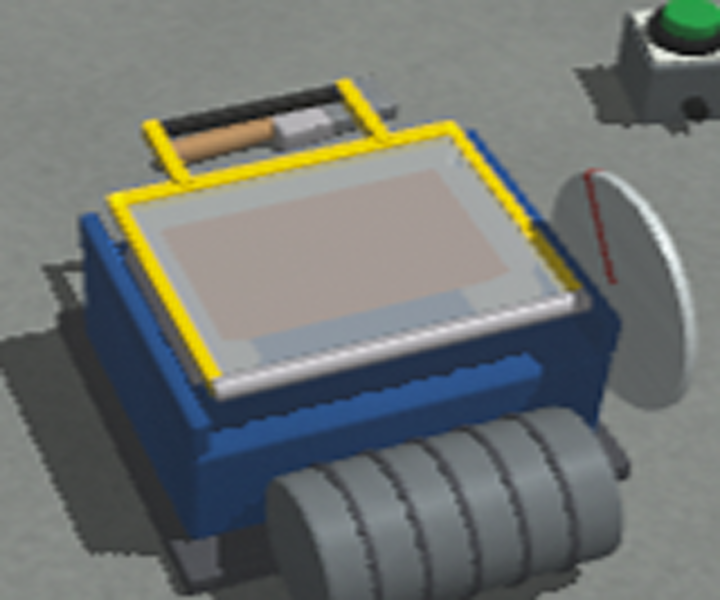

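The crop confirms it: the stop is the grey box with the yellow top, with its button at about (0.464, -0.358, 0.085). The pink one is the look-alike. The machine's yaw is about 0, the bar is at about (0.537, 0.020, 0.140) and the hinge x is about 0.762. I'll cross over to the stop with the fingers shut and the jaws turned to lie along x.

Call:
step_arm(
  plan=[
    [0,245,-463,0,-1.22],
    [0,245,-463,0,-1.22],
    [0,245,-463,0,-1.22],
    [0,245,-463,0,-1.22],
    [0,245,-463,0,-1.22],
    [0,245,-463,0,-1.22],
    [0,245,-463,0,-1.22],
    [0,245,-463,0,-1.22],
    [0,245,-463,0,-1.22],
    [0,245,-463,0,-1.22],
  ],
)

```text
time_s: 2.25
tool_pos: [0.4511, 0.0992, 0.2187]
tcp_rot: [3.142, 0.0, 1.568]
ft_force: [-0.4, 0.5, 0.2]
width: 0.001
```

Call:
step_arm(
  plan=[
    [0,13,-457,0,0],
    [0,13,-457,0,0],
    [0,13,-457,0,0],
    [0,13,-457,0,0],
    [0,13,-457,0,0],
    [0,13,-457,0,0],
    [0,13,-457,0,0],
    [0,13,-457,0,0],
    [0,13,-457,-100,0],
    [0,13,-457,-110,0],
  ],
)

```text
time_s: 3.5
tool_pos: [0.4641, -0.3546, 0.1068]
tcp_rot: [-3.141, -0.001, 1.573]
ft_force: [0.4, -0.6, -0.4]
width: 0.0003
```

Run:
```python
from h import *
s=read_state();print(s['tool_pos'],s['ft_force'])
p,d=grab_frame("wrist");cv2.imwrite("pics/w1.png",p)
p,d=grab_frame("scene");cv2.imwrite("pics/s1.png",cv2.resize(p[150:290,110:270],None,fx=4.5,fy=4))
print([(r['p'],r['location']) for r in mark_of("wrist","stop_top")])
```

```text
[ 0.46405338 -0.35458545  0.10683106] [ 0.37678812 -0.61046649 -0.38205325]
[(0.64, [0.4587, -0.3555, 0.0799])]
```

View pics/s1.png

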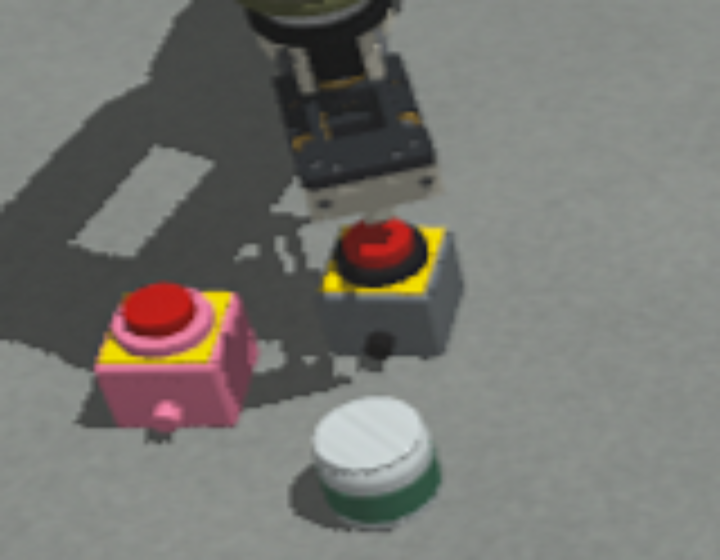

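View pics/w1.png

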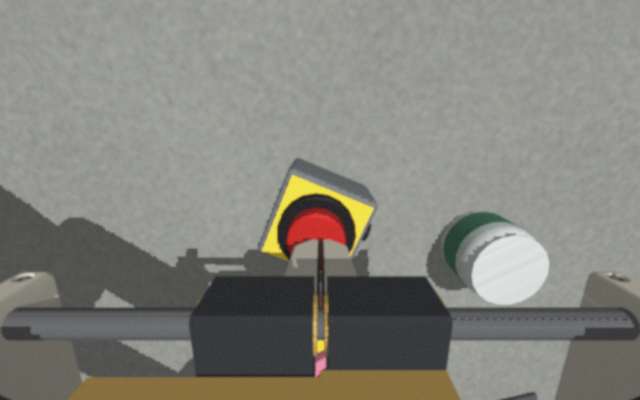

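The shut fingertips are right over the red button: wrist view (318,240), pressed by the grey box with the yellow top. Pressing gradually.

Call:
step_arm(
  plan=[
    [0,-1,-2,-20,0],
    [0,-1,-2,-26,0],
    [0,-1,-2,-29,0],
    [0,-1,-2,-29,0],
  ],
)

```text
time_s: 4.15
tool_pos: [0.4633, -0.3585, 0.0806]
tcp_rot: [3.14, 0.001, 1.572]
ft_force: [0.8, 2.4, 2.6]
width: 0.0005
```

Call:
step_arm(
  plan=[
    [0,0,0,-3,0],
    [0,0,0,-5,0],
    [0,0,0,-5,0],
  ],
)

```text
time_s: 4.53
tool_pos: [0.4633, -0.3588, 0.0762]
tcp_rot: [3.14, 0.001, 1.572]
ft_force: [-0.6, 4.2, 10.9]
width: 0.0006
```

Call:
step_arm(
  plan=[
    [0,0,0,-1,0],
    [0,0,0,-1,0],
  ],
)

```text
time_s: 4.78
tool_pos: [0.4634, -0.3588, 0.0761]
tcp_rot: [3.14, 0.001, 1.572]
ft_force: [-4.1, 5.9, 18.3]
width: 0.0006
```

Run:
```python
from h import *
s=read_state();print(s['tool_pos'],s['ft_force'])
```

```text
[ 0.46339611 -0.35884583  0.07607713] [-4.11531685  5.92741866 18.31241842]
```

The button has bottomed: the force rises while z stays put. I'll lift off, travel to above the bar and open the fingers to about 40 mm.

Call:
step_arm(
  plan=[
    [0,0,0,60,0],
    [0,0,0,120,0],
    [0.43,0,60,150,0],
    [0.43,74,376,150,0],
    [0.43,74,376,150,0],
    [0.43,74,376,150,0],
    [0.43,74,376,150,0],
    [0.43,74,376,150,0],
    [0.43,74,376,150,0],
    [0.43,74,376,150,0],
  ],
)

```text
time_s: 6.02
tool_pos: [0.5365, 0.018, 0.2232]
tcp_rot: [-3.141, 0.001, 1.574]
ft_force: [0.5, -0.6, -0.2]
width: 0.04
```

Run:
```python
from h import *
s=read_state();print(s['tool_pos'],s['ft_force'],s['width'])
p,d=grab_frame("wrist");cv2.imwrite("pics/w2.png",p);W=cloud("wrist",d)
print([(r['p'],r['location']) for r in mark_of("wrist","guard_bar")])
for r in silhouettes("wrist","guard_bar")[:2]:
    q=W[r["region"]&(d>0)];q=q[(q[:,2]>.12)&(q[:,2]<.16)]
    if len(q)>3:print(r["p"],len(q),np.median(q,0),q.min(0),q.max(0),np.polyfit(q[:,1],q[:,0],1))
p,d=grab_frame("scene");W=cloud("scene",d);cv2.imwrite("pics/s2.png",cv2.resize(p[100:300,100:440],None,fx=2.3,fy=2.3))
print([(r['p'],r['location']) for r in mark_of("scene","stop_top")])
b=p.astype(int);m=(b[...,2]>120)&(b[...,1]<60)&(b[...,0]<60)&(d>0)&(abs(W[...,0]-.46)<.05)&(abs(W[...,1]+.358)<.05)&(W[...,2]>.07)
print(np.median(W[m],0))
```

```text
[0.53647593 0.01802135 0.22320174] [ 0.49473137 -0.55205065 -0.21064587] 0.040003498482977545
[]
0.94 1904 [0.53515172 0.02425633 0.14273455] [ 0.52892958 -0.03820949  0.13723735] [0.54154878 0.07602106 0.14533545] [0.0109344  0.53483346]
[(0.58, [0.4762, -0.4875, 0.0853])]
[ 0.46749443 -0.35666306  0.08460136]
```

View pics/w2.png

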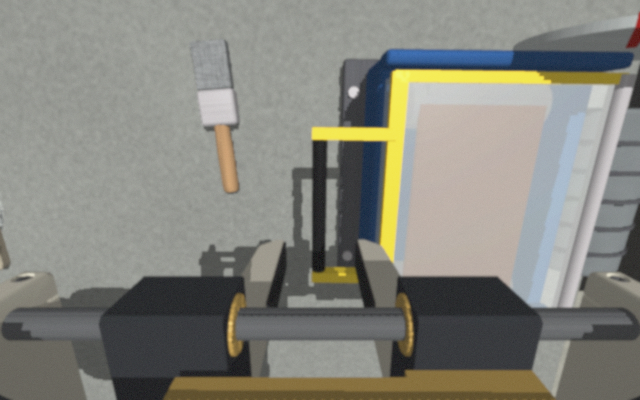

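View pics/s2.png

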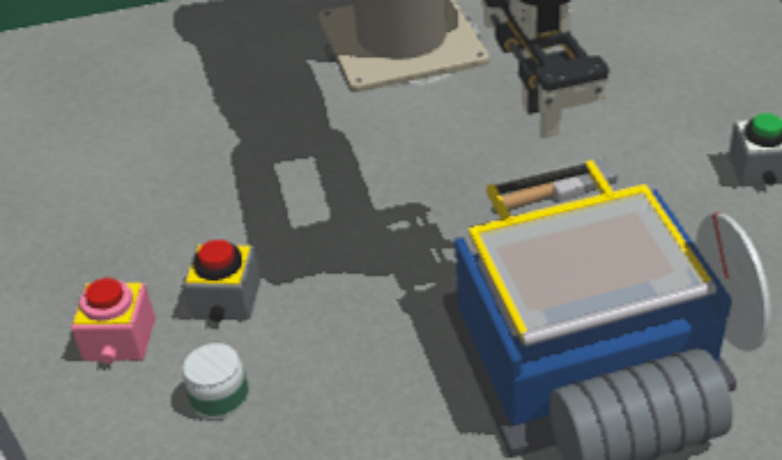

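The button is back up (top at 0.085), and the bar lies centred between the fingers in x: bar column 318 between the fingers at 268 and 375 in the wrist view. Lowering so the pads sit around the bar, then closing.

Call:
step_arm(
  plan=[
    [0.43,-1,1,-50,0],
    [0.43,-1,1,-85,0],
    [0.43,-1,1,-102,0],
    [0.43,-1,1,-102,0],
    [0.43,-1,1,-102,0],
  ],
)

```text
time_s: 6.9
tool_pos: [0.5368, 0.0183, 0.1235]
tcp_rot: [3.139, 0.0, 1.571]
ft_force: [1.1, -0.6, 0.5]
width: 0.0399
```

Call:
step_arm(
  plan=[
    [0.1,0,0,0,0],
    [0,0,0,0,0],
    [0,0,0,0,0],
    [0,0,0,0,0],
    [0,0,0,0,0],
  ],
)

```text
time_s: 7.52
tool_pos: [0.5351, 0.0187, 0.1215]
tcp_rot: [-3.141, -0.0, 1.572]
ft_force: [-3.5, 0.2, 2.4]
width: 0.0112
```

Run:
```python
from h import *
s=read_state();print(s['tool_pos'],s['ft_force'],s['width'])
p,d=grab_frame("wrist");cv2.imwrite("pics/w3.png",p)
```

```text
[0.53512231 0.01872294 0.12150111] [-3.46189451  0.1926285   2.44282011] 0.011179214013641957
```

View pics/w3.png

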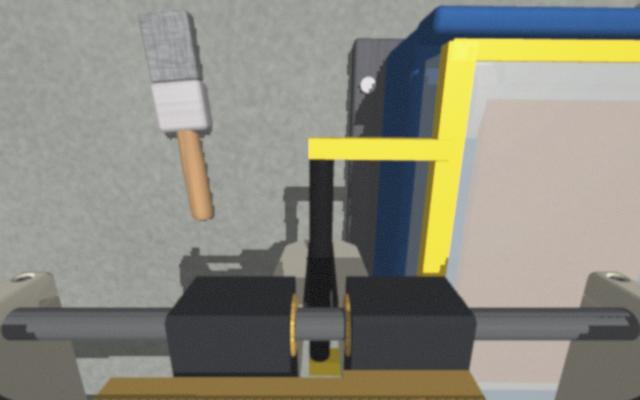

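The bar is gripped (width 11 mm). Lifting along the 225 mm arc, first to 20° and then checking.

Call:
step_arm(
  plan=[
    [0,0.2,0,8,0],
    [0,1,0,20,0],
    [0,2.2,0,31,0],
    [0,4.9,0,47,0],
    [0,8.7,0,62,0],
    [0,13.6,0,77,0],
    [0,13.6,0,77,0],
  ],
)

```text
time_s: 8.45
tool_pos: [0.5491, 0.0186, 0.201]
tcp_rot: [-3.141, 0.0, 1.572]
ft_force: [-10.6, -0.3, -0.9]
width: 0.0112
```

Call:
step_arm(
  plan=[
    [0,3.5,0,11,0],
    [0,8,0,21.6,0],
    [0,13.5,0,32,0],
    [0,19.5,0,42,0],
    [0,26,0,52,0],
    [0,33,0,61.5,0],
    [0,40.5,0,70.5,0],
    [0,48.5,0,79,0],
    [0,66,0,95,0],
    [0,66,0,95,0],
  ],
)

```text
time_s: 9.7
tool_pos: [0.6166, 0.0181, 0.2963]
tcp_rot: [3.138, 0.001, 1.571]
ft_force: [-9.3, -3.7, 4.4]
width: 0.0113
```

Call:
step_arm(
  plan=[
    [0,0,0,0,0],
    [0,0,0,0,0],
  ],
)

```text
time_s: 9.95
tool_pos: [0.6149, 0.0181, 0.2949]
tcp_rot: [3.141, 0.001, 1.571]
ft_force: [-7.8, -4.2, 4.7]
width: 0.0105
```

Run:
```python
from h import *
s=read_state();print(s['tool_pos'],s['ft_force'],s['width'])
for c in("scene","side","wrist"):
    p,d=grab_frame(c);W=cloud(c,d)
    if c!="side":cv2.imwrite(f"pics/{c}4.png",p if c=="wrist" else cv2.resize(p[100:310,270:450],None,fx=4,fy=2.8*1))
    else: cv2.imwrite("pics/side4.png",cv2.resize(p[130:260,210:360],None,fx=5,fy=4.5))
    print(c,[(r['p'],r['location']) for r in mark_of(c,"guard_bar")])
    for r in silhouettes(c,"guard_bar")[:1]:
        q=W[r["region"]&(d>0)]
        if len(q): print(len(q),np.median(q,0),np.percentile(q,5,axis=0),np.percentile(q,95,axis=0))
    b=p.astype(int);y=(b[...,2]>110)&(b[...,1]>90)&(b[...,0]<70)&(d>0)&(W[...,2]>.15)&(abs(W[...,1]-.02)<.15)&(W[...,0]>.5)&(W[...,0]<.8)
    q=W[y]
    if len(q)>5:
        print("yellow",len(q),q.min(0),q.max(0));t=np.arctan2(q[:,2]-.14,.762-q[:,0]);print(np.degrees(np.percentile(t,[10,50,90])), np.degrees(np.arctan(-np.polyfit(q[:,0],q[:,2],1)[0])))
```

```text
[0.61487062 0.01809747 0.29493868] [-7.81018225 -4.17800693  4.69779562] 0.010498501992772661
scene [(0.59, [0.6151, 0.0255, 0.3152])]
15365 [0.74498673 0.00192209 0.14050685] [ 0.63907016 -0.10758218  0.02278406] [0.86620024 0.14121586 0.26706613]
yellow 1006 [ 0.6113892  -0.09203923  0.15041138] [0.75983897 0.14195038 0.32202879]
[50.14139118 51.15487395 54.07330999] 49.91727469836909
side []
yellow 64 [ 0.6063575  -0.04101028  0.19066394] [0.71482266 0.12862102 0.4066156 ]
[48.71822683 49.57071784 63.43287025] 53.98144713098915
wrist [(0.75, [0.6187, 0.022, 0.3117])]
3727 [0.614887   0.0372649  0.31571121] [ 0.60960397 -0.03108946  0.31275262] [0.61982808 0.07247076 0.31707708]
yellow 11799 [ 0.5671018  -0.04759165  0.15036426] [0.75758394 0.12599495 0.41050189]
[49.09701653 54.2384505  64.52741635] 59.573532890735
```

View pics/scene4.png

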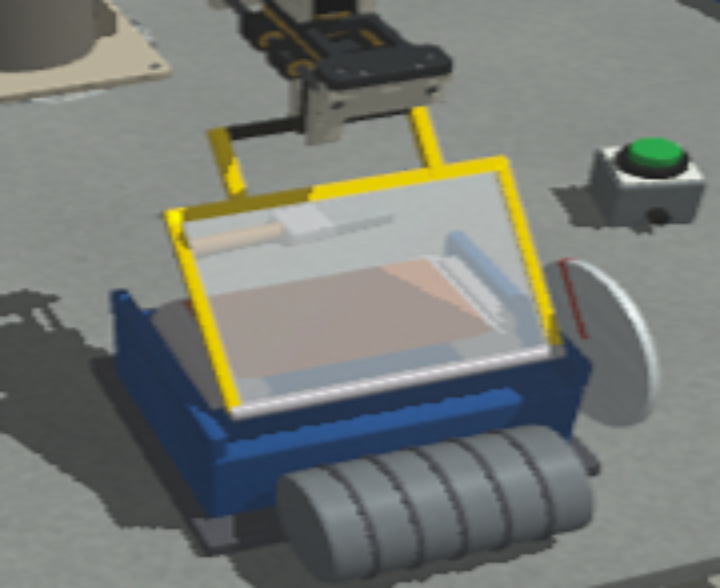

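View pics/side4.png

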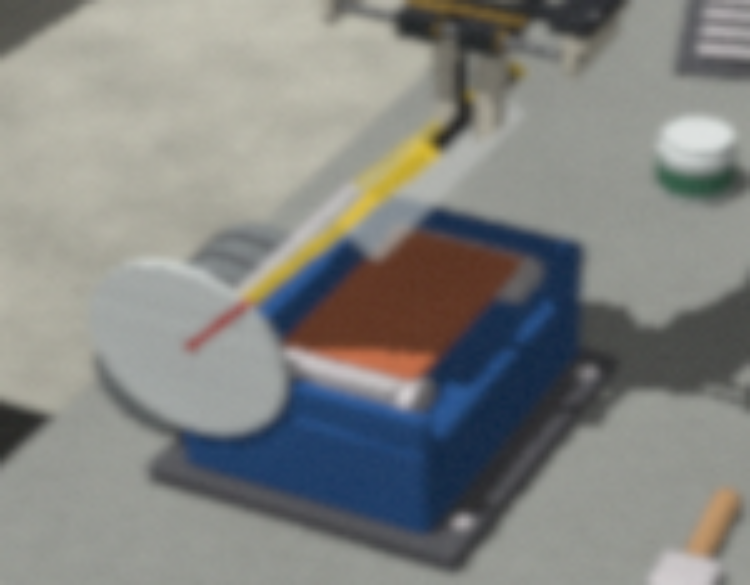

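The side view shows the guard edge lying along the red stripe, from (190,345) up to (440,150) in the crop. Bar position and yellow-edge fit both give about 50°. I'll hold for a moment to check that it is steady and not slipping.

Call:
step_arm(
  plan=[
    [0,0,0,0,0],
    [0,0,0,0,0],
    [0,0,0,0,0],
    [0,0,0,0,0],
    [0,0,0,0,0],
    [0,0,0,0,0],
    [0,0,0,0,0],
    [0,0,0,0,0],
  ],
)

```text
time_s: 11.4
tool_pos: [0.6148, 0.0181, 0.2949]
tcp_rot: [3.141, 0.001, 1.571]
ft_force: [-9.7, -4.2, 4.6]
width: 0.0112
```

Run:
```python
from h import *
s=read_state();print(s['tool_pos'],s['ft_force'],s['width'])
p,d=grab_frame("wrist");W=cloud("wrist",d);cv2.imwrite("pics/w5.png",p)
q=W[silhouettes("wrist","guard_bar")[0]["region"]&(d>0)];print(np.median(q,0))
p,d=grab_frame("scene");W=cloud("scene",d);b=p.astype(int);y=(b[...,2]>110)&(b[...,1]>90)&(b[...,0]<70)&(d>0)&(W[...,2]>.15)&(abs(W[...,1]-.02)<.15)&(W[...,0]>.5)&(W[...,0]<.8)
q=W[y];print(np.degrees(np.arctan(-np.polyfit(q[:,0],q[:,2],1)[0])))
for t in("paste_tin","bracket","brush"):
  for c in("scene","side"):
    if t=="paste_tin": grab_frame("side")
    print(c,t,[(r['p'],r['location']) for r in mark_of(c,t)][:2])
```

```text
[0.61478475 0.01808342 0.29486781] [-9.65046265 -4.17882898  4.62845217] 0.011193800404570046
[0.6144175  0.03808809 0.31572467]
49.90662190068194
scene paste_tin [(0.71, [0.608, -0.3892, -0.0007])]
side paste_tin [(0.82, [0.6111, -0.3877, -0.0])]
scene bracket [(0.56, [0.631, 0.4209, 0.0013])]
side bracket [(0.57, [0.6312, 0.4168, 0.0032])]
scene brush []
side brush [(0.96, [0.4147, 0.0883, 0.0035])]
```

View pics/w5.png

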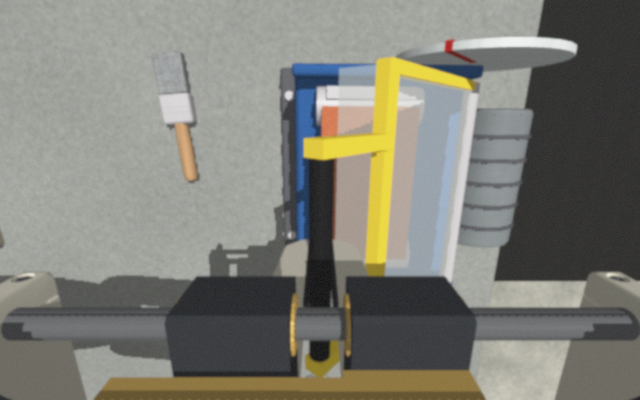

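The bar is still between the pads (column 320), nothing has shifted and the guard is steady at about 50°. Handing in.

```bash
python3 -c "
from station import *
print(close_job())"
```

```text
the job is handed in; nothing more can be done
None
```

I pressed the red stop button fully down while the guard was shut and let it come back up. Then I lifted the guard by its black bar to about 50° and handed the job in with the bar still gripped. `close_job()` gives no verdict, so the results below are my own measurements.

- **Stop button:** I used the button on the grey box with the yellow top and left the pink look-alike alone. It bottomed out: the height stayed at 76 mm while the force rose from 11 to 18 N. Afterwards its top measured 85 mm, so it was back up.
- **Guard angle:** a fit to the yellow edges gave 49.9° twice, about 1.5 s apart. The bar position gave 49 to 51°, and the side view shows the guard edge along the red stripe.
- **Hold:** the grip width is about 11 mm on the bar, and the tool pose moved less than 0.2 mm over the last 1.5 s. The wrist still carries a steady sideways force of about 10 N from a small error in my lifting arc, well under the limit.
- **Loose things:** the tin, bracket and brush were found within about 5 mm of their starting places. The scene camera's network missed the brush at the last check, but the side and wrist views both show it.
- **Start button:** I never came near the green button. I did not measure it separately at the end, but it looked up in the scene view once the guard was raised.

Elapsed time was about 12 s of the 48 s allowed.

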